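# Clamp a stock bottle with the ratchet knob

## Task

Stand the orange-capped bottle upright in the bottle clamp, between the sliding jaw and the V-shaped stop, and let go of it. Then turn the clamp's black ratchet knob clockwise until the bottle is gripped and the ratchet has slipped by one or two clicks, no more, and leave it clamped like that. Do not ram the bottle down, and leave the other things on the bench where they are.

Things in the scene. Friction and masses are not known exactly. Their poses are not given: they have to be found in the camera images.
- bottle_center (a point): Centre of the white bottle with the ORANGE cap (same shape as the white- and green-capped ones). Loose, upright on the bench, about 110 g. Body 40 mm in diameter from the foot to 78 mm up; cap 24 mm in diameter, 86 to 104 mm up. Point on the axis 52 mm above the foot; z up the axis. To set it in the clamp, hold it about 62 mm above the foot so that the fingers stay over the jaws.
- jaw_face (a point): Bottle clamp's sliding jaw: aluminium, 50 mm wide, its flat black rubber pad 4 to 34 mm above the bed (bed 20 mm above the bench). Point: mid-width of the pad's face at bed height. y points level out of the face to the V stop, the way it closes; z up. Starts fully open; the pad gives about 5 mm when squeezed. A full knob turn moves the jaw some centimetres.
- vee (a point): V stop facing the jaw, its setting along the bed varies. Point: bottom of the V at bed height (20 mm above the bench); y points away from the jaw, x along the jaw's width. Faces slope 30 degrees towards the jaw, 34 mm high, reaching 24 mm either side; green block behind 34 mm high. A seated bottle's axis is 23 mm from the point. With the jaw open the bottle has 10 to 26 mm of play.
- knob_grip (a point): Ratchet knob: upright, black, fluted, 36 mm in diameter, 34 mm high, yellow top with a black index line, over a dark 60 x 60 mm housing (top 52 mm above the bench), 75 mm behind the open jaw's face. Point on its vertical axis, 14 mm below its top, 82 mm above the bench: grip here. Clockwise from above closes the jaw; let go, the clamp holds itself (the knob springs back by up to 0.3 rad).
- clutch (a joint): Knob's slip in its ratchet, rad, clockwise: 0 while it only drives the jaw, then 0.63 per click. Torque felt about the vertical while turning: about 0.11 N m as the jaw runs, rising over some 0.4 rad of turn as the bottle is squeezed to about 0.35 N m, where it slips, then sagging and rising again once per click. Held still, friction can make it read up to 0.25 N m lower; the rise is the same.
- jaw: The sliding jaw with its pad; origin at the open face's place, bed height, axes as jaw_face.
- bottle: The orange-capped bottle; its origin is the centre of its foot.
- clamp: The whole clamp, fixed to the bench: grey bed 100 mm wide, 250 mm long, 20 mm thick. Origin on the bench; y runs from knob to stop along the bed, which spans y = -140 to 110 mm. Knob axis at y = -105 mm, open jaw's face at y = -30 mm.
- stop: The V stop with its green block, fixed to the bed; origin as vee.
- bottle_w: White-capped bottle, a bystander, same size as the wanted one; origin at its foot.
- bottle_g: Green-capped bottle, a bystander, same size; origin at its foot.
- loose_bin: Blue picking bin, 160 x 100 x 75 mm, a bystander; origin under its middle.
- carton: Small brown carton 110 x 80 x 60 mm, a bystander; origin under its middle.
- jar: Round jar 64 mm in diameter, 80 mm high, a bystander; origin at its foot.
- scanner: Hand-held grey and black code scanner lying flat, 165 mm long, a bystander.
- marker: Blue marker pen, 14 mm thick, 110 mm long or so, lying on the bench, a bystander.

How it is judged:
On the way, in this order (a step that is already met when the one before it is completed fails the run):
1. the bottle stands upright on the clamp's bed between jaw and V, let go, with the ratchet not yet slipped (angle between bottle_center's own z axis and vertical below 0.1 rad and height (world z) of bottle_center between 0.068 and 0.077 m and x of bottle_center in the frame of vee between -0.015 and 0.015 m and y of bottle_center in the frame of vee below -0.018 m and y of bottle_center in the frame of jaw_face above 0.015 m and contact force between the fingers and bottle below 0.1 N and value of joint clutch below 0.3 rad), for 0.2 s.
2. the jaw squeezes the bottle and the ratchet has slipped by a click (value of joint clutch above 0.5 rad and contact force between jaw and bottle above 1.5 N), for 0.1 s.
At the end, for the whole second after the job is handed in: The bottle stands upright (within 0.1 rad) on the bed (within 5 mm in height), its axis within 29 mm of the bottom of the V, squeezed between jaw (over 1.5 N) and stop (over 1 N), at rest and let go; the ratchet has slipped between 0.5 and 1.65 rad in all (one or two clicks) (all of step 2 and angle between bottle_center's own z axis and vertical below 0.1 rad and height (world z) of bottle_center between 0.068 and 0.077 m and contact force between the fingers and bottle below 0.1 N and horizontal distance between bottle_center and vee below 0.029 m and contact force between stop and bottle above 1 N and value of joint clutch below 1.65 rad and linear speed of bottle below 0.02 m/s); the robot touches nothing.
It fails at once if the ratchet is run on past two clicks (value of joint clutch above 1.65 rad).
It fails at once if the ratchet is slipped backwards (value of joint clutch below -0.5 rad).
It fails at once if the held bottle is rammed against the clamp or stop (over 35 N) (contact force between the fingers and bottle above 0.5 N and (contact force between bottle and clamp above 35 N or contact force between bottle and stop above 35 N)).
It fails at once if a bystander is moved by more than 30 mm (distance of any of bottle_w, bottle_g, loose_bin, carton, jar, scanner, marker from where it was at the start of the episode above 0.03 m).
It also fails if it takes over 72 s, if anything falls off the work surface, if the arm or the gripper's body presses on something with over 40 N, if the wrist force passes 120 N, or if a joint passes its speed limit or range.

## Robot

A 6-joint arm with a two-finger parallel gripper is mounted at the origin on the work surface. World frame = base frame: x ahead of the robot, y to its left, z up, the work surface at z = 0. Lengths are in m, angles in rad, forces in N, time in s.
With the tool pointing down it reaches from about 0.275 to 0.825 m from the base axis. Payload 5.2 kg.
Tool frame: the origin (TCP) lies midway between the tips of the shut fingers; the grasp point (between the pads) lies 19 mm behind it; z points along the fingers, x is the direction in which the jaws open and shut, and the axes are right-handed (so a half turn about z gives the same grasp; the last joint's range is limited). The gripper opens to 93 mm and grips with 3 to 60 N. Pads are 15 mm wide; open, the fingers measure 128 mm over their backs; the gripper's body (75 mm by 188 mm) begins 65 mm behind the grasp point.
Start: joints at [-1.549, 0.259, 1.535, -0, 1.348, -0.203], TCP at [0.123, -0.536, 0.219] pointing down, gripper open.
Joint ranges: [-3.14, 3.14], [-0.91, 2.08], [0.19, 2.58], [-1.22, 4.36], [0.22, 2.71], [-3.12, 3.12]. Speed limits (rad/s): [2.57, 2.57, 3.14, 3.14, 3.14, 3.14].

## Interface

Orientations are given as a unit quaternion [x, y, z, w].
In Python, from bench import ctrl gives the robot as it stands. The module is installed in compiled form; this text tells all that it offers. Calls block until the motion is done:
- ctrl.reach(position, orientation): joint-space move of the TCP to a pose.
- ctrl.move_l(position, rate=0.15, frame=None): straight line of the TCP; frame=None keeps the orientation; rate is the mean speed in m/s.
- ctrl.move_j(angles): joint-space move.
- ctrl.let_go() and ctrl.grasp(force=None): open the fingers fully, or close them until they stop; force is the grip in N (None keeps the last).
- ctrl.hold(seconds).
- ctrl.inverse_kinematics(position, orientation): joint angles nearest the present ones, or None.
- ctrl.read_camera(name): name is "scene" or "side" or "wrist"; returns (picture, depth): 420x560x3 uint8, red, green, blue; 420x560 float32, m along the optical axis (not along the pixel's ray), 0 where there is no reading.
- ctrl.calibration(name): a dict with "fx", "fy", "cx", "cy" (pixels), "R" (3x3) and "t" (3): a world point X has camera coordinates R X + t; the wrist camera has in their place "mount" (4x4, takes a point from camera to tool coordinates, whose origin is the TCP and whose axes are the tool frame's). Camera axes: x right, y down, z forward; pixel columns grow to the right and rows downward; lengths in m; the calibration is good to about 2 mm. A picture is of the moment at which its call begins: read the wrist's pose just before it. calibration takes no time and is no camera call.
A pose or a line that the arm cannot do raises ctrl.IKError and nothing moves.
- ctrl.hand_in(): hands the job in, once; it reports no verdict.
Readings, each from a call of its own:
- ctrl.current_clock(): time.
- ctrl.current_joint_positions(): joint angles.
- ctrl.current_joint_vel(): joint speeds.
- ctrl.current_joint_torque(): joint torques, N m.
- ctrl.current_position(): TCP position.
- ctrl.current_tool_rot(): TCP orientation.
- ctrl.current_ft_force(): force on the tool from outside, world axes, zero at the start.
- ctrl.current_ft_torque(): the same for the moment, N m.
- ctrl.current_gripper_width(): finger opening in m.
Only numpy, scipy, OpenCV 4.12 (cv2) and the standard library are available. Lean on these libraries where they do the work, as an engineer would, in place of code of your own. Each camera call takes 0.05 s, during which the arm holds its last target.

## Working session

There is one attempt and no reset: what is moved stays moved. The work goes in short steps, each a Python script; the robot and the scene stay as the last script left them, time stands still between calls to the robot, and variables do not carry over. Pictures are saved under pics/ and viewed, and the job is handed in when it is done.

```bash
mkdir -p pics
cat > h.py <<'E'
import numpy as np, cv2
from bench import ctrl
from scipy.spatial.transform import Rotation as R
def snap(n,f):
    p=np.array(ctrl.current_position());q=np.array(ctrl.current_tool_rot())
    im,d=ctrl.read_camera(n); c=ctrl.calibration(n)
    cv2.imwrite(f'pics/{f}.png',im[:,:,::-1]); np.savez(f'pics/{f}.npz',im=im,d=d,p=p,q=q)
    return im,d,cloud(n,d,p,q)
def cloud(n,d,p,q):
    c=ctrl.calibration(n)
    v,u=np.mgrid[:d.shape[0],:d.shape[1]]
    X=np.stack([(u-c['cx'])/c['fx']*d,(v-c['cy'])/c['fy']*d,d],-1)
    if 'mount' in c:
        M=np.array(c['mount']); X=X@M[:3,:3].T+M[:3,3]; X=X@R.from_quat(q).as_matrix().T+p
    else: X=(X-np.array(c['t']))@np.array(c['R'])
    X[d==0]=np.nan
    return X
def load(n,f):
    z=np.load(f'pics/{f}.npz'); return z['im'],z['d'],cloud(n,z['d'],z['p'],z['q'])
E
python3 - <<'E'
from h import *
print(ctrl.current_clock())
for n in('scene','side','wrist'): snap(n,n+'0')
print(ctrl.current_tool_rot(),ctrl.current_clock(),ctrl.current_ft_torque())
E
```

```text
0.0
[ 7.81944537e-01 -6.23347625e-01 -4.39742859e-04 -5.34549309e-04] 0.15 [-0.00628892 -0.03756407  0.00941922]
```

View pics/scene0.png

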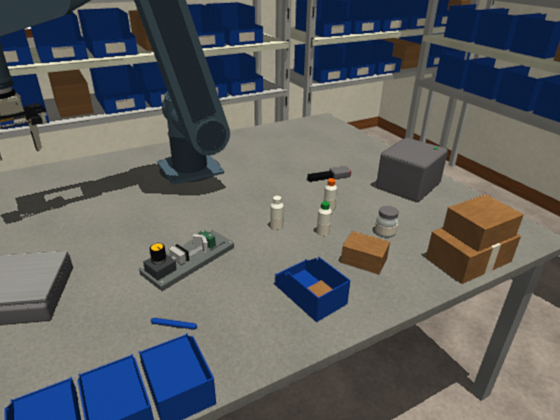

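View pics/side0.png

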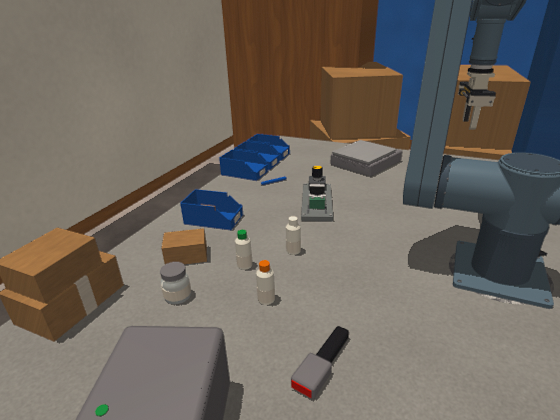

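View pics/wrist0.png

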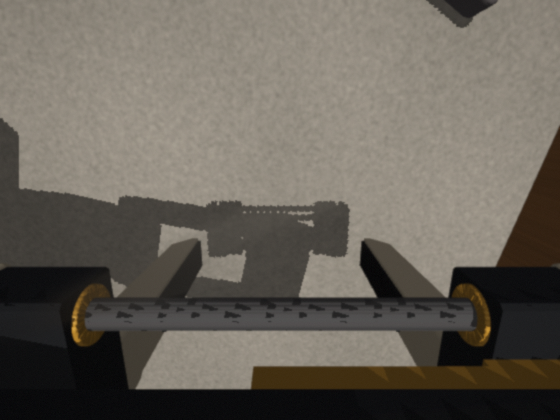

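The scene view shows the clamp around (188,258), with the knob at (158,250) and the V stop at (205,238). The orange cap is at (331,183) in the scene view and (265,267) in the side view. The wrist view shows only bare bench. Next I'll measure positions.

Run:
```python
from h import *
for n in('scene','side'):
    im,d,X=load(n,n+'0')
    hsv=cv2.cvtColor(im,cv2.COLOR_RGB2HSV)
    h,s,v=hsv[...,0].astype(int),hsv[...,1],hsv[...,2]
    def rep(name,m):
        m=m&(X[...,2]>0.02)&(X[...,2]<0.3)
        nl,l,st,ce=cv2.connectedComponentsWithStats(m.astype(np.uint8))
        for i in range(1,nl):
            if st[i,4]>=12:
                P=X[l==i]; print(n,name,ce[i].round(),st[i,4],np.median(P,0).round(4),P.min(0).round(3),P.max(0).round(3))
    rep('orange',((h<=11)|(h>174))&(s>200)&(v>120))
    rep('green',(h>45)&(h<95)&(s>90)&(v>40))
    rep('yellow',(h>18)&(h<32)&(s>180)&(v>120))
    # white bottles
    m=(X[...,2]>0.02)&(X[...,2]<0.13)&(s<70)&(v>130)
    rep('white',m)
    # everything above the table
    m=(X[...,2]>0.015)&(X[...,2]<0.13)&(abs(X[...,0])<1)&(abs(X[...,1])<1)
    rep('all',m)
```

```text
scene orange [332. 183.] 14 [0.5055 0.3074 0.0989] [0.497 0.301 0.089] [0.511 0.318 0.104]
scene green [325. 205.] 53 [0.6096 0.2105 0.0996] [0.488 0.201 0.026] [0.618 0.296 0.103]
scene green [209. 239.] 100 [ 0.546  -0.1267  0.0468] [ 0.506 -0.144  0.023] [ 0.553 -0.113  0.056]
scene yellow [156. 247.] 67 [ 0.5774 -0.2777  0.095 ] [ 0.563 -0.291  0.091] [ 0.596 -0.263  0.098]
scene white [293.  44.] 74 [-1.5474  1.3702  0.084 ] [-1.596  1.33   0.024] [-1.523  1.452  0.123]
scene white [267.  52.] 62 [-1.5511  1.1535  0.0365] [-1.587  1.089  0.02 ] [-1.517  1.205  0.056]
scene white [251.  53.] 12 [-1.5449  1.0087  0.0447] [-1.578  0.978  0.033] [-1.531  1.021  0.053]
scene white [388.  67.] 33 [-0.5787  1.4891  0.1028] [-0.595  1.454  0.088] [-0.569  1.516  0.118]
scene white [85. 71.] 45 [-1.5526 -0.1583  0.035 ] [-1.577 -0.183  0.021] [-1.53  -0.132  0.053]
scene white [363.  71.] 49 [-0.5791  1.2858  0.1051] [-0.595  1.246  0.086] [-0.565  1.323  0.12 ]
scene white [42. 76.] 59 [-1.5469 -0.4006  0.0366] [-1.576 -0.429  0.021] [-1.523 -0.373  0.055]
scene white [334.  75.] 54 [-0
[... 5792 characters left out ...]
 [505. 257.] 2598 [0.0075 0.0574 0.0775] [-0.082 -0.006  0.02 ] [0.065 0.069 0.13 ]
side all [184. 244.] 1156 [0.7645 0.2531 0.0556] [0.706 0.174 0.02 ] [0.838 0.301 0.06 ]
side all [243. 247.] 443 [0.5979 0.2262 0.0637] [0.585 0.2   0.02 ] [0.623 0.236 0.102]
side all [ 60. 292.] 5255 [0.849  0.553  0.0785] [0.84 0.4  0.02] [0.974 0.602 0.13 ]
side all [265. 280.] 570 [0.4882 0.325  0.0662] [0.474 0.302 0.02 ] [0.515 0.335 0.103]
side all [174. 280.] 872 [0.6817 0.3967 0.0576] [0.662 0.355 0.02 ] [0.723 0.417 0.08 ]
side all [317. 364.] 1352 [0.3147 0.4709 0.0261] [0.289 0.353 0.02 ] [0.35  0.519 0.03 ]
side all [218. 386.] 1214 [0.428  0.6104 0.0935] [0.398 0.547 0.02 ] [0.454 0.687 0.13 ]
```

Run:
```python
from h import *
c=ctrl.calibration('wrist');print(np.array(c['mount']).round(4),c['fx'],c['fy'],c['cx'],c['cy'])
# clamp dir from wrist: use knob vs stop
k=np.array([.578,-.276]);s=np.array([.531,-.125]);u=(s-k)/np.linalg.norm(s-k);print(u,np.degrees(np.arctan2(u[1],u[0])))
M=np.array(c['mount'])
# tool down, tool x = along direction th
for deg in (0,45,90,-45,-90,107,-73,17):
    th=np.radians(deg); x=np.array([np.cos(th),np.sin(th),0]);z=np.array([0,0,-1.]);Rm=np.stack([x,np.cross(z,x),z],1)
    q=R.from_matrix(Rm).as_quat()
    for p in ([.496,.313,.15],[.55,-.17,.2],[.577,-.277,.15]):
        j=ctrl.inverse_kinematics(p,q); print(deg,p,None if j is None else np.array(j).round(2))
```

```text
[[ 1.000e+00 -3.000e-04  8.000e-04  4.000e-04]
 [ 1.000e-04  9.639e-01  2.664e-01 -7.470e-02]
 [-9.000e-04 -2.664e-01  9.639e-01 -1.658e-01]
 [ 0.000e+00  0.000e+00  0.000e+00  1.000e+00]] 307.10946617016197 307.10946617016197 280.56910579533053 206.55901938794753
[-0.29719467  0.95481691] 107.28918598474688
0 [0.496, 0.313, 0.15] [ 0.37  0.38  1.54 -0.    1.22  0.37]
0 [0.55, -0.17, 0.2] [-0.49  0.32  1.5  -0.    1.32 -0.49]
0 [0.577, -0.277, 0.15] [-0.62  0.47  1.4  -0.    1.27 -0.62]
45 [0.496, 0.313, 0.15] [ 0.37  0.38  1.54 -0.    1.22 -0.41]
45 [0.55, -0.17, 0.2] [-0.49  0.32  1.5  -0.    1.32 -1.28]
45 [0.577, -0.277, 0.15] [-0.62  0.47  1.4  -0.    1.27 -1.41]
90 [0.496, 0.313, 0.15] [ 0.37  0.38  1.54 -0.    1.22 -1.2 ]
90 [0.55, -0.17, 0.2] [-0.49  0.32  1.5  -0.    1.32 -2.06]
90 [0.577, -0.277, 0.15] [-0.62  0.47  1.4  -0.    1.27 -2.19]
-45 [0.496, 0.313, 0.15] [ 0.37  0.38  1.54 -0.    1.22  1.16]
-45 [0.55, -0.17, 0.2] [-0.49  0.32  1.5  -0.    1.32  0.29]
-45 [0.577, -0.277, 0.15] [-0.62  0.47  1.4  -0.    1.27  0.16]
-90 [0.496, 0.313, 0.15] [ 0.37  0.38  1.54 -0.    1.22  1.94]
-90 [0.55, -0.17, 0.2] [-0.49  0.32  1.5  -0.    1.32  1.08]
-90 [0.577, -0.277, 0.15] [-0.62  0.47  1.4  -0.    1.27  0.95]
107 [0.496, 0.313, 0.15] [ 0.37  0.38  1.54 -0.    1.22 -1.49]
107 [0.55, -0.17, 0.2] [-0.49  0.32  1.5  -0.    1.32 -2.36]
107 [0.577, -0.277, 0.15] [-0.62  0.47  1.4  -0.    1.27 -2.49]
-73 [0.496, 0.313, 0.15] [ 0.37  0.38  1.54 -0.    1.22  1.65]
-73 [0.55, -0.17, 0.2] [-0.49  0.32  1.5  -0.    1.32  0.78]
-73 [0.577, -0.277, 0.15] [-0.62  0.47  1.4  -0.    1.27  0.65]
17 [0.496, 0.313, 0.15] [ 0.37  0.38  1.54 -0.    1.22  0.08]
17 [0.55, -0.17, 0.2] [-0.49  0.32  1.5  -0.    1.32 -0.79]
17 [0.577, -0.277, 0.15] [-0.62  0.47  1.4  -0.    1.27 -0.92]
```

```bash
cat >> h.py <<'E'
def Q(deg):
    th=np.radians(deg); x=np.array([np.cos(th),np.sin(th),0]);z=np.array([0,0,-1.])
    return R.from_matrix(np.stack([x,np.cross(z,x),z],1)).as_quat()
E
python3 - <<'E'
from h import *
ctrl.reach([.485,-.20,.22],Q(-73)); print(ctrl.current_clock())
ctrl.hold(0.2)
snap('wrist','w1'); print(ctrl.current_clock())
E
```

```text
1.95
2.2
```

View pics/w1.png

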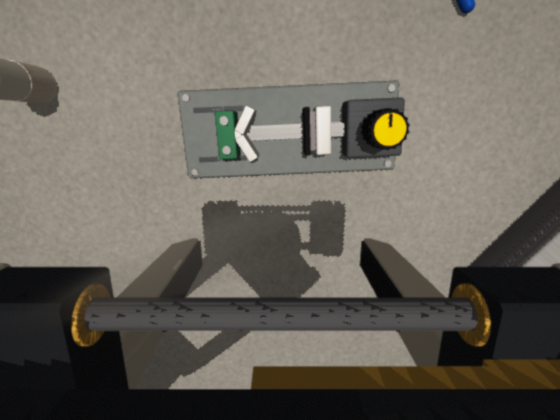

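The wrist view shows the clamp from above: knob at (388,130), pad face near (306,131), V bottom near (238,133), bed corners about (180,92) to (405,165).

Run:
```python
from h import *
im,d,X=load('wrist','w1')
sub=np.zeros(d.shape,bool); sub[70:190,165:425]=1
bed=sub&(X[...,2]>0.012)&(X[...,2]<0.11)
nl,l,st,ce=cv2.connectedComponentsWithStats(bed.astype(np.uint8)); i=1+np.argmax(st[1:,4])
P=X[l==i]; print(st[i],P.min(0),P.max(0))
b=P[(P[:,2]<.027)]; print('bed z',np.median(b[:,2]))
(c,sz,a)=cv2.minAreaRect(P[:,:2].astype(np.float32)); print('rect',c,sz,a)
yel=sub&(im[...,0]>180)&(im[...,1]>140)&(im[...,2]<80)
k=X[yel]; print('knob',np.median(k,0),k.min(0),k.max(0),(k.min(0)+k.max(0))/2,yel.sum())
kc=((k.min(0)+k.max(0))/2)[:2]
u0=np.array(c)-kc; 
ths=[a,a+90,a+180,a+270]
u=max(([np.cos(np.radians(t)),np.sin(np.radians(t))] for t in ths),key=lambda v:np.dot(v,u0)); u=np.array(u)
x=np.array([u[1],-u[0]])
print('u',u,np.degrees(np.arctan2(u[1],u[0])))
org=np.array(c)+0.015*u   # rect mid is y=-15mm
print('org',org,'knob in clamp',(kc-org)@u,(kc-org)@x)
L=np.stack([(X[...,:2]-org)@u,(X[...,:2]-org)@x],-1)
m=(l==i)
for nm,lo,hi in(('z45-60',.045,.062),):
    mm=m&(X[...,2]>lo)&(X[...,2]<hi)
    for xx in (-.02,-.012,-.006,0,.006,.012,.02):
        s=mm&(abs(L[...,1]-xx)<.0025)
        print(xx,np.sort(L[...,0][s]).round(3)[::1].tolist())
g=sub&(im[...,1].astype(int)>im[...,0]+30)&(X[...,2]>.045)
print('green',L[g].min(0),L[g].max(0),np.median(X[g],0))
# pad: dark pixels between 295..310
print(im[131,296:335].mean(1).round(), L[131,296:335,0].round(3),X[131,296:335,2].round(3))
```

```text
[  178    80   232    98 19343] [ 0.46265699 -0.32460481  0.01531694] [ 0.63672219 -0.05951436  0.09866701]
bed z 0.0197666036873084
rect (0.5490140318870544, -0.1918582320213318) (0.10029391944408417, 0.24977421760559082) 19.471988677978516
knob [nan nan nan] [nan nan nan] [nan nan nan] [nan nan nan] 744
u [0.94280457 0.33334597] 19.471988677978512
org [ 0.5631561  -0.18685804] knob in clamp nan nan
-0.02 []
-0.012 []
-0.006 []
0 []
0.006 []
0.012 []
0.02 [-0.04, -0.04, -0.04, -0.039, -0.039, -0.039, -0.039, -0.038, -0.038, -0.038, -0.038, -0.037, -0.037, -0.037, -0.037, -0.036, -0.036, -0.036, -0.036, -0.035, -0.035, -0.035, -0.034, -0.034, -0.034, -0.033, -0.033, -0.033, -0.033, -0.032, -0.032, -0.032, -0.031, -0.031, -0.031, -0.03, -0.03, -0.03, -0.03, -0.029, -0.029, -0.029, -0.029, -0.028, -0.028, -0.028, -0.028, -0.028, -0.027, -0.027, -0.027, -0.026, -0.026, -0.026, -0.026, -0.025, -0.025, -0.025, -0.025, -0.024, -0.024, -0.024, -0.024, -0.023, -0.023, -0.023, -0.023, -0.022, -0.022, -0.022, -0.022, -0.021, -0.021, -0.021, -0.021, -0.02, -0.02, -0.02, -0.02, -0.019, -0.019, -
[... 1057 characters left out ...]
 187. 174. 116.  64.  28.  14.  20.  24.  23.  25.  47.
  97. 131. 139. 140. 133. 126. 157. 201. 223. 229. 229. 229. 227. 227.
 226. 226. 225. 224. 221. 212. 191. 183. 181. 181. 180.] [-0.015 -0.015 -0.015 -0.015 -0.015 -0.016 -0.016 -0.015 -0.015 -0.015
 -0.015 -0.015 -0.015 -0.015 -0.015 -0.015 -0.015 -0.015 -0.015 -0.015
 -0.015 -0.015 -0.015 -0.015 -0.015 -0.015 -0.015 -0.016 -0.016 -0.016
 -0.016 -0.016 -0.016 -0.016 -0.016 -0.017 -0.017 -0.017 -0.017] [0.02  0.022 0.021 0.02  0.021 0.021 0.02  0.038 0.052 0.054 0.054 0.053
 0.054 0.053 0.049 0.051 0.05  0.05  0.05  0.05  0.053 0.053 0.053 0.053
 0.054 0.053 0.054 0.053 0.053 0.054 0.054 0.054 0.053 0.052 0.053 0.035
 0.037 0.036 0.039]
```

Run:
```python
from h import *
im,d,X=load('wrist','w1')
a=np.radians(109.472); u=np.array([np.cos(a),np.sin(a)]);x=np.array([u[1],-u[0]])
org=np.array([.54901,-.19186])+.015*u; print('org',org)
L=np.stack([(X[...,:2]-org)@u,(X[...,:2]-org)@x],-1)
sub=np.zeros(d.shape,bool); sub[70:190,165:425]=1
yel=sub&(im[...,0]>180)&(im[...,1]>140)&(im[...,2]<80)&(X[...,2]>.085)
k=L[yel]; print('knob yx',np.nanmedian(k,0),(k.min(0)+k.max(0))/2,k.max(0)-k.min(0),np.median(X[yel],0), 'pred',org-.105*u)
mm=sub&(X[...,2]>.045)&(X[...,2]<.062)
for xx in (-.022,-.016,-.008,-.004,0,.004,.008,.016,.022):
    s=mm&(abs(L[...,1]-xx)<.002); y=np.unique(L[...,0][s].round(3))
    # intervals
    br=np.where(np.diff(y)>.003)[0]; st=np.r_[y[0],y[br+1]];en=np.r_[y[br],y[-1]]; print(xx,list(zip(st,en)))
for nm,z in (('scene','scene0'),('side','side0')):
    im,d,X=load(nm,z); L=np.stack([(X[...,:2]-org)@u,(X[...,:2]-org)@x],-1)
    s=(X[...,2]>.013)&(X[...,2]<.1)&(abs(L[...,0])<.2)&(abs(L[...,1])<.09)
    q=L[s&(X[...,2]<.024)]; print(nm,np.percentile(q,[1,99],axis=0).round(4))
```

```text
org [ 0.54400981 -0.17771793]
knob yx [-0.10533505 -0.0005187 ] [-1.05317192e-01  5.95142645e-05] [0.02866299 0.02769147] [ 0.57858019 -0.27788626  0.09632165] pred [ 0.57901115 -0.27671241]
-0.022 [(np.float64(-0.135), np.float64(-0.075)), (np.float64(-0.058), np.float64(-0.042)), (np.float64(-0.036), np.float64(-0.03)), (np.float64(0.021), np.float64(0.034)), (np.float64(0.043), np.float64(0.062))]
-0.016 [(np.float64(-0.101), np.float64(-0.075)), (np.float64(-0.058), np.float64(-0.03)), (np.float64(0.024), np.float64(0.037)), (np.float64(0.043), np.float64(0.062))]
-0.008 [(np.float64(-0.092), np.float64(-0.075)), (np.float64(-0.058), np.float64(-0.03)), (np.float64(0.029), np.float64(0.063))]
-0.004 [(np.float64(-0.091), np.float64(-0.075)), (np.float64(-0.058), np.float64(-0.03)), (np.float64(0.032), np.float64(0.062))]
0 [(np.float64(-0.091), np.float64(-0.075)), (np.float64(-0.058), np.float64(-0.03)), (np.float64(0.034), np.float64(0.062))]
0.004 [(np.float64(-0.092), np.float64(-0.075)), (np.float64(-0.058), np.float64(-0.03)), (np.float64(0.032), np.float64(0.063))]
0.008 [(np.float64(-0.092), np.float64(-0.075)), (np.float64(-0.058), np.float64(-0.03)), (np.float64(0.029), np.float64(0.062))]
0.016 [(np.float64(-0.134), np.float64(-0.129)), (np.float64(-0.101), np.float64(-0.075)), (np.float64(-0.058), np.float64(-0.031)), (np.float64(0.024), np.float64(0.037)), (np.float64(0.042), np.float64(0.062))]
0.022 [(np.float64(-0.135), np.float64(-0.075)), (np.float64(-0.058), np.float64(-0.042)), (np.float64(-0.036), np.float64(-0.03)), (np.float64(0.021), np.float64(0.034)), (np.float64(0.042), np.float64(0.062))]
scene [[-0.1403 -0.0479]
 [ 0.106   0.0497]]
side [[-0.1271 -0.0498]
 [ 0.1134  0.0482]]
```

Run:
```python
from h import *
ctrl.reach([.516,.250,.24],Q(19.5)); ctrl.hold(0.15)
im,d,X=snap('wrist','w2'); print(ctrl.current_clock())
hsv=cv2.cvtColor(im,cv2.COLOR_RGB2HSV);h,s,v=[hsv[...,i].astype(int) for i in range(3)]
m=((h<=12)|(h>174))&(s>170)&(v>100)&(X[...,2]>.095)&(X[...,2]<.115)
nl,l,st,ce=cv2.connectedComponentsWithStats(m.astype(np.uint8))
for i in range(1,nl):
    if st[i,4]>50:
        P=X[l==i]; print(ce[i],st[i,4],np.median(P,0),(P.min(0)+P.max(0))/2,P.max(0)-P.min(0)); print(cv2.minEnclosingCircle(P[:,:2].astype(np.float32)))
```

```text
4.0583
```

View pics/w2.png

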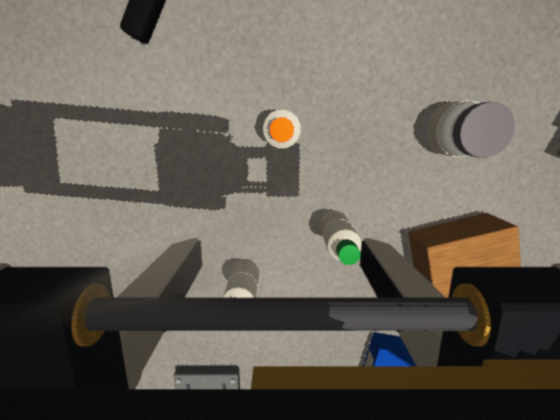

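The orange cap is at (281,129), viewed almost straight down, with the green cap at (348,252). My hue mask missed the orange, so I'll widen it.

Run:
```python
from h import *
im,d,X=load('wrist','w2')
hsv=cv2.cvtColor(im,cv2.COLOR_RGB2HSV);h,s,v=[hsv[...,i].astype(int) for i in range(3)]
print(hsv[129,281],X[129,281])
m=(h<=22)&(s>150)&(v>100)&(X[...,2]>.095)&(X[...,2]<.115)
m[:90]=0;m[170:]=0
P=X[m]; print(m.sum(),np.median(P,0),(P.min(0)+P.max(0))/2,P.max(0)-P.min(0)); print(cv2.minEnclosingCircle(P[:,:2].astype(np.float32)))
```

```text
[ 15 236 244] [0.49552105 0.31186634 0.10304236]
464 [0.49595697 0.31175937 0.10370448] [0.4958435  0.31149575 0.10353157] [0.02288864 0.02228643 0.0046538 ]
((0.495822936296463, 0.31179869174957275), 0.011633498594164848)
```

Run:
```python
from h import *
b=[.4958,.3117]
q=Q(19.5)
ctrl.reach(b+[.15],q); ctrl.move_l(b+[.043],0.12)
ctrl.grasp(15); print(ctrl.current_gripper_width(),ctrl.current_position(),ctrl.current_clock())
ctrl.move_l(b+[.21],0.15); print(ctrl.current_gripper_width(),ctrl.current_ft_force(),ctrl.current_ft_torque(),ctrl.current_clock())
a=np.radians(109.472); u=np.array([np.cos(a),np.sin(a)]);org=np.array([.54401,-.17772])
p=org+.004*u; print(p)
ctrl.reach(list(p)+[.20],Q(19.47)); ctrl.hold(.1)
print(ctrl.current_position(),ctrl.current_gripper_width(),ctrl.current_ft_force(),ctrl.current_clock())
snap('wrist','w3');snap('scene','s3');
```

```text
0.03976072913229459 [0.49574869 0.31167138 0.04293609] 6.4917
0.039647300257711626 [-0.24755275  0.44794671 -1.01541135] [-0.01539017 -0.08492165 -0.0141376 ] 7.7583
[ 0.54267662 -0.17394878]
[ 0.54300718 -0.17279928  0.20006162] 0.039576460611823884 [ 0.41792711  0.32891136 -1.36011589] 9.6333
```

View pics/s3.png

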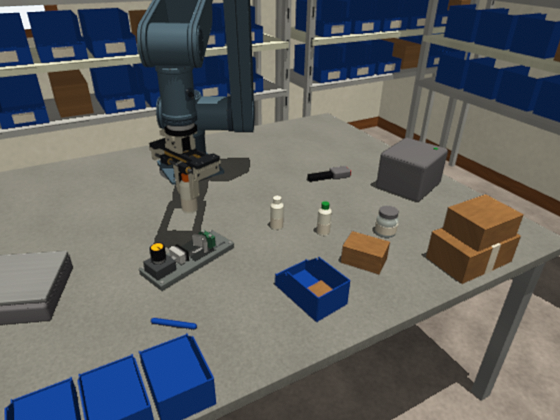

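View pics/w3.png

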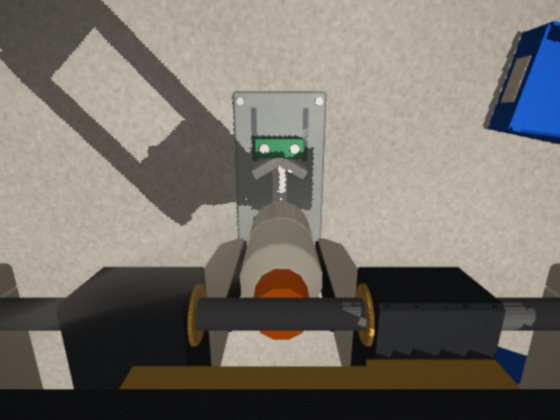

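The scene view shows the bottle held upright at (188,190). In the wrist view it is centred between the fingers, over the bed with the V ahead at (281,165). I'll lower it gently with a force check.

Run:
```python
from h import *
p=[.54268,-.17395]
ctrl.move_l(p+[.085],0.12); ctrl.hold(.1); f0=np.array(ctrl.current_ft_force()); print(f0,ctrl.current_position())
ctrl.move_l(p+[.067],0.05)
for z in np.arange(.066,.0595,-.001):
    ctrl.move_l(p+[z],0.03); f=np.array(ctrl.current_ft_force())-f0
    print(round(z,4),f.round(2))
    if f[2]>3: break
print(ctrl.current_position(),ctrl.current_clock())
```

```text
[ 0.57259985 -0.05559239 -1.82087873] [ 0.54335085 -0.17428203  0.08598125]
0.066 [-0.71  0.46  0.41]
0.065 [ 0.59 -0.21  1.55]
0.064 [-1.65  0.57 -0.01]
0.063 [-1.6   0.59 -0.12]
0.062 [-3.51  0.58  7.22]
[ 0.54262958 -0.17404564  0.062839  ] 12.7
```

Run:
```python
from h import *
p=[.54268,-.17395]
ctrl.let_go(); ctrl.hold(.3); print(ctrl.current_gripper_width(),ctrl.current_position())
ctrl.move_l(p+[.16],0.12)
# view pose
ctrl.reach([.485,-.20,.23],Q(-73)); ctrl.hold(.15)
snap('wrist','w4'); print(ctrl.current_clock())
im,d,X=load('wrist','w4')
a=np.radians(109.472); u=np.array([np.cos(a),np.sin(a)]);x=np.array([u[1],-u[0]]);org=np.array([.54401,-.17772])
hsv=cv2.cvtColor(im,cv2.COLOR_RGB2HSV);h,s,v=[hsv[...,i].astype(int) for i in range(3)]
m=(h<=18)&(s>150)&(v>100)&(X[...,2]>.118)&(X[...,2]<.132)
P=X[m]; print(m.sum(),np.median(P,0)); c=np.array(cv2.minEnclosingCircle(P[:,:2].astype(np.float32))[0]); print(c,(c-org)@u,(c-org)@x)
```

```text
0.09299699674145342 [ 0.5427079 -0.1739626  0.062022 ]
16.5083
566 [ 0.5431964  -0.17382262  0.12372781]
[ 0.54297739 -0.17395116] 0.003897491358669481 0.0002827801958020654
```

View pics/w4.png

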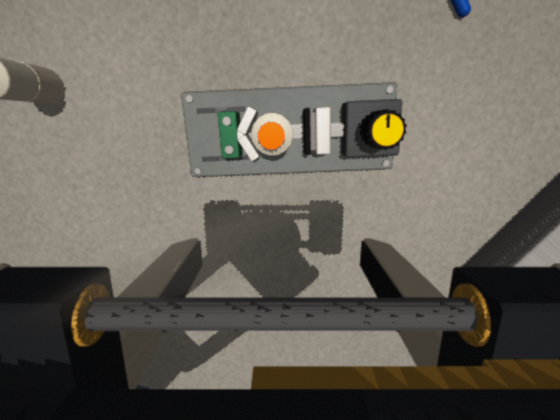

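Bottle is upright and free: cap top at z=0.124, clamp-frame y=3.9 mm, x=0.3 mm. Next I'll grip the knob with joint 6 wound back, then turn in steps while reading the torque.

Run:
```python
from h import *
k=[.5791,-.2770]
j=np.array(ctrl.inverse_kinematics(k+[.17],Q(126))); 
print(j)
ctrl.move_j(j); ctrl.hold(.1); print(ctrl.current_position(), ctrl.current_joint_positions()[5])
ctrl.move_l(k+[.063],.12); ctrl.hold(.2)
print(ctrl.current_position(),ctrl.current_ft_torque(),ctrl.current_ft_force(),ctrl.current_clock())
ctrl.grasp(45); ctrl.hold(.1)
print(ctrl.current_gripper_width(),ctrl.current_ft_torque(),ctrl.current_ft_force(),ctrl.current_clock())
```

```text
[-6.19631291e-01  4.55304508e-01  1.36826963e+00 -4.44089210e-16
  1.31801852e+00 -2.81874615e+00]
[ 0.57908972 -0.27699093  0.17009289] -2.8185557103248082
[ 0.57955673 -0.27731824  0.06390117] [ 0.14294974 -0.13046847 -0.00229799] [-0.02834228 -0.0766382   0.4560214 ] 20.775
0.035417065058999046 [ 0.6295871   0.31691665 -0.04290821] [-2.8052299   3.47344854  2.40437475] 21.8083
```

```bash
cat > wind.py <<'E'
from h import *
import sys,json
def wind(step,n,stop):
    j=np.array(ctrl.current_joint_positions());
    try: j=np.array(json.load(open('jt.json')))
    except Exception: pass
    for i in range(n):
        j[5]+=step
        if j[5]>3.0: print('limit');break
        ctrl.move_j(j); json.dump(list(j),open('jt.json','w'))
        t=ctrl.current_ft_torque()[2]
        print('%.3f act %.3f Mz %.3f t6 %.3f t=%.2f'%(j[5],ctrl.current_joint_positions()[5],t,ctrl.current_joint_torque()[5],ctrl.current_clock()))
        if t>stop: break
E
python3 - <<'E'
from wind import *
wind(.2,8,.2)
E
```

```text
-2.619 act -2.623 Mz -0.102 t6 0.305 t=22.12
-2.419 act -2.425 Mz -0.087 t6 0.272 t=22.43
-2.219 act -2.226 Mz -0.105 t6 0.258 t=22.73
-2.019 act -2.026 Mz -0.085 t6 0.253 t=23.04
-1.819 act -1.827 Mz -0.045 t6 0.252 t=23.35
-1.619 act -1.627 Mz -0.083 t6 0.250 t=23.66
-1.419 act -1.427 Mz -0.103 t6 0.253 t=23.97
-1.219 act -1.227 Mz -0.101 t6 0.169 t=24.27
```

```bash
cat > jw.py <<'E'
from h import *
a=np.radians(109.472); u=np.array([np.cos(a),np.sin(a)]);x=np.array([u[1],-u[0]]);org=np.array([.54401,-.17772])
def jawpos(f):
    im,d,X=snap('scene',f)
    L=np.stack([(X[...,:2]-org)@u,(X[...,:2]-org)@x],-1)
    m=(X[...,2]>.046)&(X[...,2]<.06)&(abs(L[...,1])<.03)&(L[...,0]>-.07)&(L[...,0]<.02)&(im.min(-1)>120)
    if m.sum()>3: print('jaw',m.sum(),np.percentile(L[...,0][m],[5,50,95]).round(4))
    r=im[200:300,110:260]; cv2.imwrite(f'pics/{f}c.png',cv2.resize(r[:,:,::-1],None,fx=5,fy=5,interpolation=cv2.INTER_CUBIC))
E
python3 - <<'E'
from jw import *
im,d,X=load('scene','s3')
L=np.stack([(X[...,:2]-org)@u,(X[...,:2]-org)@x],-1)
m=(X[...,2]>.046)&(X[...,2]<.06)&(abs(L[...,1])<.03)&(L[...,0]>-.07)&(L[...,0]<.02)&(im.min(-1)>120)
print('before',m.sum(),np.percentile(L[...,0][m],[5,50,95]).round(4))
jawpos('s5')
E
```

```text
before 78 [-0.057  -0.049  -0.0388]
jaw 111 [-0.0364 -0.0247  0.0086]
```

View pics/s5c.png

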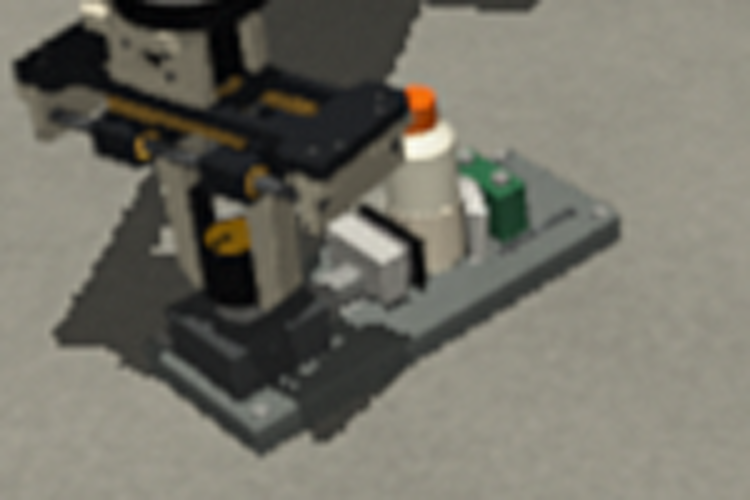

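The jaw has moved about 20 mm and now touches the bottle, in the crop at (410,240), with the bottle close to the V. From here I'll use small steps.

Run:
```python
from wind import *
wind(.06,6,.22)
```

```text
-1.159 act -1.167 Mz -0.134 t6 0.020 t=24.57
-1.099 act -1.107 Mz -0.046 t6 0.039 t=24.82
-1.039 act -1.047 Mz -0.018 t6 0.074 t=25.07
-0.979 act -0.987 Mz -0.063 t6 0.105 t=25.32
-0.919 act -0.928 Mz 0.011 t6 0.132 t=25.57
-0.859 act -0.868 Mz 0.057 t6 0.160 t=25.82
```

Run:
```python
from wind import *
wind(.05,6,.5)
```

```text
-0.809 act -0.818 Mz 0.031 t6 0.161 t=26.07
-0.759 act -0.768 Mz 0.080 t6 0.184 t=26.32
-0.709 act -0.718 Mz 0.126 t6 0.205 t=26.57
-0.659 act -0.668 Mz 0.029 t6 0.209 t=26.82
-0.609 act -0.618 Mz 0.078 t6 0.217 t=27.07
-0.559 act -0.568 Mz 0.086 t6 0.216 t=27.32
```

Run:
```python
from wind import *
wind(.05,4,.5)
```

```text
-0.509 act -0.518 Mz 0.096 t6 0.213 t=27.57
-0.459 act -0.468 Mz 0.116 t6 0.211 t=27.82
-0.409 act -0.418 Mz 0.063 t6 0.209 t=28.07
-0.359 act -0.368 Mz 0.128 t6 0.206 t=28.32
```

Run:
```python
from wind import *
wind(.05,5,.5)
from jw import *
jawpos('s6')
```

```text
-0.309 act -0.318 Mz 0.094 t6 0.203 t=28.57
-0.259 act -0.268 Mz 0.069 t6 0.199 t=28.82
-0.209 act -0.218 Mz 0.100 t6 0.197 t=29.07
-0.159 act -0.168 Mz 0.092 t6 0.187 t=29.32
-0.109 act -0.118 Mz 0.063 t6 0.191 t=29.57
jaw 104 [-0.0309 -0.02    0.0088]
```

View pics/s6c.png

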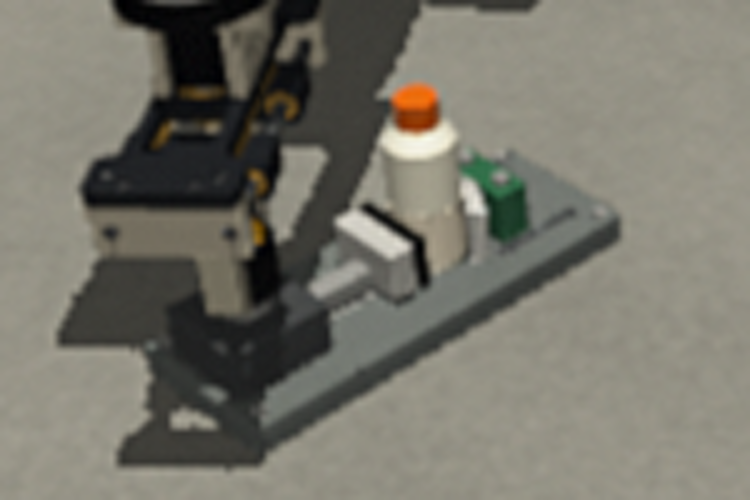

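The jaw has advanced only 5.5 mm over the last 1.11 rad. At about 13 mm/rad that means roughly 0.6 to 0.7 rad of slip, which agrees with the torque plateau starting near j6=-0.7. I'll go a little further to get well inside the window.

Run:
```python
from wind import *
wind(.05,5,.5)
```

```text
-0.059 act -0.068 Mz 0.109 t6 0.216 t=29.88
-0.009 act -0.018 Mz 0.124 t6 0.233 t=30.12
0.041 act 0.032 Mz 0.072 t6 0.238 t=30.38
0.091 act 0.082 Mz 0.114 t6 0.237 t=30.62
0.141 act 0.132 Mz 0.103 t6 0.234 t=30.88
```

There is a clear click signature in t6: a peak near -0.6, a minimum near -0.16, and the next peak near +0.04. That period of about 0.64 rad means slip is now about 0.75 rad. I'll release, retract and check.

Run:
```python
from jw import *
ctrl.let_go(); ctrl.hold(.3)
p=list(ctrl.current_position())
ctrl.move_l(p[:2]+[.20],.12)
ctrl.reach([.485,-.20,.23],Q(-73)); ctrl.hold(.2)
im,d,X=snap('wrist','w7'); snap('scene','s7'); snap('side','d7'); print(ctrl.current_clock())
L=np.stack([(X[...,:2]-org)@u,(X[...,:2]-org)@x],-1)
hsv=cv2.cvtColor(im,cv2.COLOR_RGB2HSV);h,s,v=[hsv[...,i].astype(int) for i in range(3)]
m=(h<=18)&(s>150)&(v>100)&(X[...,2]>.118)&(X[...,2]<.132)
P=X[m]; c=np.array(cv2.minEnclosingCircle(P[:,:2].astype(np.float32))[0]); print(m.sum(),np.median(P,0),c,(c-org)@u,(c-org)@x)
sub=np.zeros(d.shape,bool); sub[70:190,165:425]=1
mm=sub&(X[...,2]>.045)&(X[...,2]<.058)
for xx in (-.021,.021):
    s_=mm&(abs(L[...,1]-xx)<.002); y=np.unique(L[...,0][s_].round(4)); br=np.where(np.diff(y)>.003)[0]; print(xx,list(zip(np.r_[y[0],y[br+1]].tolist(),np.r_[y[br],y[-1]].tolist())))
cr=lambda I:cv2.resize(I[90:180,190:420,::-1],None,fx=3,fy=3,interpolation=cv2.INTER_CUBIC)
cv2.imwrite('pics/w7c.png',np.vstack([cr(load('wrist','w4')[0]),cr(im)]))
```

```text
34.425
578 [ 0.5408215  -0.16711841  0.12378311] [ 0.5406211  -0.16702141] 0.011216356296905743 0.0003712658671434926
-0.021 [(-0.1345, -0.124), (-0.1176, -0.1176), (-0.1119, -0.0753), (-0.0349, -0.0095), (0.0214, 0.0346), (0.0426, 0.0625)]
0.021 [(-0.1342, -0.0753), (-0.0347, -0.009), (0.0218, 0.0348), (0.0424, 0.0615)]
```

View pics/w7c.png

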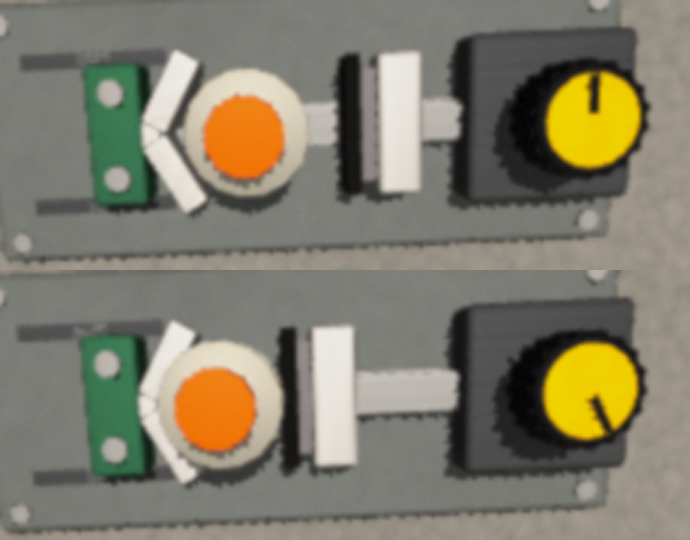

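View pics/d7.png

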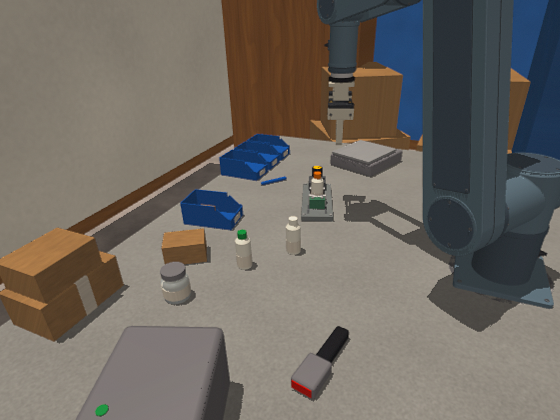

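Run:
```python
from jw import *
for f in ('scene0','s3','s5','s6','s7'):
    im,d,X=load('scene',f)
    L=np.stack([(X[...,:2]-org)@u,(X[...,:2]-org)@x],-1)
    m=(X[...,2]>.049)&(X[...,2]<.058)&(abs(L[...,1])<.022)&(L[...,0]>-.064)&(L[...,0]<-.008)&(im.min(-1)>110)
    y=L[...,0][m]; print(f,m.sum(),np.percentile(y,[3,10,50,90]).round(4))
a0=load('wrist','w4');
for f in ('w4','w7'):
    im,d,X=load('wrist',f); L=np.stack([(X[...,:2]-org)@u,(X[...,:2]-org)@x],-1)
    m=(X[...,2]>.088)&(X[...,2]<.1)&(abs(L[...,0]+.105)<.016)&(abs(L[...,1])<.016)
    r=np.hypot(L[...,0]+.1053,L[...,1]); k=m&(im.max(-1)<90)&(r<.0125)
    c=L[k].mean(0)-[-.1053,0]; print(f,k.sum(),c, np.arctan2(c[1],c[0]))
```

```text
scene0 63 [-0.0577 -0.0567 -0.0505 -0.0442]
s3 62 [-0.0578 -0.0568 -0.0508 -0.0444]
s5 69 [-0.0378 -0.0367 -0.0301 -0.0226]
s6 62 [-0.0324 -0.0311 -0.0249 -0.0169]
s7 63 [-0.0353 -0.0337 -0.0275 -0.0195]
w4 21 [0.00029998 0.0077379 ] 1.532048268884844
w7 20 [-0.00376295 -0.00733744] -2.0446648772745952
```

Run:
```python
from bench import ctrl
print(ctrl.current_clock(),ctrl.current_joint_vel()); ctrl.hand_in()
```

```text
34.425 [ 0.00224004 -0.00671065  0.00560321 -0.00050197 -0.00141144  0.00133181]
the job is handed in; nothing more can be done
```

The orange-capped bottle is standing in the clamp, gripped between the jaw and the V stop. The ratchet has slipped by one click, and I handed the job in at about 34 s. No verdict is reported.

- **Placing:** I set the bottle on the bed between jaw and V with about 7 N at touchdown and let go. The picture afterwards showed it upright and free.
- **Turning:** I then turned the knob clockwise by 2.95 rad, released it and backed off.
- **Bottle at the end:** the last pictures show it upright, with the cap top at 124 mm. Its axis is about 23 mm from the bottom of the V, which is fully seated.
- **Squeeze:** the jaw carriage is about 23 mm in while the pad face moved only about 21 mm, so the pad is still compressed. I had no direct reading of the clamping forces.
- **Ratchet slip:** the two estimates disagree somewhat. The joint-torque peaks give about 0.75 rad, and knob rotation against jaw travel gives about 0.9 rad. Both are inside 0.5–1.65 rad.
- **Knob spring-back:** about 0.25 rad on release, as expected. The wrist torque reading was too noisy to show the click, so I went by the torque of the last joint.
- **Bystanders:** in the last side picture the other bench items look unmoved.

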